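Make up two condiment caddies in the kitchen

TASK

Make up the two table caddies: the wooden one gets the green oil bottle and the jar with the blue lid, the black one gets the amber vinegar bottle and the jar with the yellow lid. In each caddy the bottle stands in the compartment at the orange-tab end and the jar in the other compartment, all upright on the caddy floor. Set them down rather than drop them, and leave the red bottle, the white-lidded jar, the bowl and the pepper mill where they are.

Things in the scene. Friction and masses are not known exactly. Their poses are not given: they have to be found in the camera images.
- bottle_green: Bottle, 44 mm in diameter up to 68 mm height, then a shoulder to a narrow 24 mm cap; 100 mm tall, about 0.2 kg, paper label. Origin: centre of its underside; z up through the cap. Starts upright on the worktop. Green glass, black cap.
- bottle_amber: Bottle, 44 mm in diameter up to 68 mm height, then a shoulder to a narrow 24 mm cap; 100 mm tall, about 0.2 kg, paper label. Origin: centre of its underside; z up through the cap. Starts upright on the worktop. Brown amber glass, black cap.
- bottle_red: Bottle, 44 mm in diameter up to 68 mm height, then a shoulder to a narrow 24 mm cap; 100 mm tall, about 0.2 kg, paper label. Origin: centre of its underside; z up through the cap. Starts upright on the worktop. Red, white cap. Stays in stock.
- jar_yellow: Spice jar, plain cylinder 42 mm in diameter, 80 mm tall (lid is the top 20 mm, as wide as the jar), brown contents, paper label, about 0.12 kg. Origin: centre of its underside; z up through the lid. Starts upright on the worktop. Yellow lid.
- jar_blue: Spice jar, plain cylinder 42 mm in diameter, 80 mm tall (lid is the top 20 mm, as wide as the jar), brown contents, paper label, about 0.12 kg. Origin: centre of its underside; z up through the lid. Starts upright on the worktop. Blue lid.
- jar_white: Spice jar, plain cylinder 42 mm in diameter, 80 mm tall (lid is the top 20 mm, as wide as the jar), brown contents, paper label, about 0.12 kg. Origin: centre of its underside; z up through the lid. Starts upright on the worktop. White lid. Stays in stock.
- caddy_wood: Brown wooden open caddy fixed to the worktop, 150 x 78 mm outside and 30 mm high, walls and the single cross divider 4 mm thick, floor 4 mm thick. Two compartments, each about 69 x 70 mm, with centres at x = +36.5 mm and x = -36.5 mm, y = 0 in its own frame. A small orange tab (22 mm out, 44 mm wide) sticks out of its +x end. Origin: centre of its underside; x along its length towards the orange tab, z up. It may stand at any yaw.
- caddy_black: Black plastic open caddy fixed to the worktop, 150 x 78 mm outside and 30 mm high, walls and the single cross divider 4 mm thick, floor 4 mm thick. Two compartments, each about 69 x 70 mm, with centres at x = +36.5 mm and x = -36.5 mm, y = 0 in its own frame. A small orange tab (22 mm out, 44 mm wide) sticks out of its +x end. Origin: centre of its underside; x along its length towards the orange tab, z up. It may stand at any yaw.
- bowl: Bystander: empty steel mixing bowl, 170 mm across the rim, 75 mm high, loose. Origin: centre of its underside. Leave alone.
- mill: Bystander: dark wooden pepper mill, about 54 mm across and 172 mm tall, loose. Origin: centre of its underside. Leave alone.

How it is judged:
By the outcome, as a careful person would: the job done as asked, in the order asked, and still so for the second after the job is handed in, with the robot touching nothing.
It also fails if it takes over 106 s, if anything falls off the work surface, if the arm or the gripper's body presses on something with over 40 N, if the wrist force passes 120 N, or if a joint passes its speed limit or range.

ROBOT

A 7-joint arm with a two-finger parallel gripper is mounted at the origin on the work surface. World frame = base frame: x ahead of the robot, y to its left, z up, the work surface at z = 0. Lengths are in m, angles in degrees, forces in N, time in s.
With the tool pointing down it reaches from about 0.35 to 0.775 m from the base axis. Payload 3.1 kg.
Tool frame: the origin (TCP) lies on the centre line of the jaws, within the pads' length; the fingertips stand 17 mm ahead of it and the grasp point (between the pads) lies 2 mm behind it (robot.tip_reach is the distance from the TCP to the fingertips, in m); z points along the fingers, y is the line along which they close (so a half turn about z gives the same grasp; the last joint's range is limited). The gripper opens to 85 mm and grips with 20 to 120 N. Pads are 22 mm wide; open, the fingers measure 114 mm over their backs; the gripper's body (76 mm by 85 mm) begins 54 mm behind the grasp point. The pads swing forward as they close: fully open they stand 13 mm farther back than shut.
Start: joints at [-68.107, 17.813, 0.802, 86.603, -0.252, 75.585, -1.558], TCP at [0.226, 0.501, 0.248] pointing down, gripper open.
Joint ranges: [-154.91, 154.91], [-16.99, 109.72], [-72.82, 74.43], [7.12, 147.25], [-82.49, 262.49], [11.32, 116.49], [-174.64, 174.64]. Speed limits (degrees/s): [159.86, 159.86, 180, 180, 180, 180, 180].

INTERFACE

Orientations are given as [roll, pitch, yaw] about the fixed x, y, z axes, in that order (R = Rz(yaw) Ry(pitch) Rx(roll)).
In Python, from station import robot, fingers, vision, workorder, recognise gives the robot as it stands. Calls block until the motion is done:
- robot.move_to(position, orientation): joint-space move of the TCP to a pose.
- robot.line_to(position, orientation=None, velocity=0.15, f_stop=None): straight line of the TCP; orientation=None keeps the orientation; velocity is the mean speed in m/s. With f_stop (N) it stops when the force on the tool has changed by that much, and returns True; else False.
- robot.move_j(angles): joint-space move.
- fingers.gripper_to(opening, force=None): opening from 0.0 (shut) to 1.0 (fully open); force is the grip in N (None keeps the last); returns when the fingers have stopped.
- robot.pause(seconds).
- robot.inverse_kinematics(position, orientation): joint angles nearest the present ones, or None.
- vision.grab_frame(name): name is "side" or "top" or "wrist"; returns the picture (420x560x3 uint8, red, green, blue); there is no depth.
- vision.calibration(name): a dict with "mtx" (3x3 intrinsics, pixels), "extrinsics" (4x4, takes a point from world to camera coordinates); the wrist camera has in their place "T_tool_cam" (4x4, takes a point from camera to tool coordinates, whose origin is the TCP and whose axes are the flange's). Camera axes: x right, y up, looking along -z (the intrinsics and any distortion apply to the point x, -y, -z); pixel columns grow to the right and rows downward; lengths in m; the calibration is good to about 2 mm. A picture is of the moment at which its call begins: read the wrist's pose just before it. calibration takes no time and is no camera call.
A pose or a line that the arm cannot do raises robot.PlanningError and nothing moves.
- workorder.close_job(): hands the job in; it is judged then, once.
Trained networks look in the newest picture that a camera, given by its name, has taken for a name from the list of things; names that differ only in an ending like _2 or _b are one class to them, and where a whole thing is asked for, a point or a joint stands for the part that bears it (a point fixed in the world has none). Each returns a list of dicts, best first, with "p" (0 to 1); they miss things now and then, are a little off and sometimes report something else, mostly with a low value. They report only what shows in the picture. A call takes as long as a camera call.
- recognise(label, camera): "rect" ([centre column, centre row, width, height] in pixels, round what is visible of it).
Readings, each from a call of its own:
- robot.current_time_s(): time.
- robot.current_joint_positions(): joint angles.
- robot.current_dq(): joint speeds.
- robot.current_joint_torque(): joint torques, N m.
- robot.current_tool_pos(): TCP position.
- robot.current_eef_rot(): TCP orientation.
- robot.current_contact_force(): force on the tool from outside, world axes, zero at the start.
- robot.current_torque(): the same for the moment, N m.
- robot.current_finger_gap(): opening from 0.0 (shut) to 1.0 (fully open).
- robot.current_gripper_force(): force on a finger pad.
Only numpy, scipy, OpenCV 4.12 (cv2) and the standard library are available. Lean on these libraries where they do the work, as an engineer would, in place of code of your own. Each camera call takes 0.05 s, during which the arm holds its last target. There are 200 camera calls.

## Working session

There is one attempt and no reset: what is moved stays moved. The work goes in short steps, each a Python script; the robot and the scene stay as the last script left them, time stands still between calls to the robot, and variables do not carry over. Pictures are saved under pics/ and viewed, at most 14 in all, crops included, and the job is handed in when it is done.

```bash
mkdir -p pics; ls; python3 - <<'E'
from station import robot, fingers, vision, workorder, recognise
import cv2
for c in ["top","side"]:
    im=vision.grab_frame(c); cv2.imwrite(f"pics/{c}0.png",im[:,:,::-1])
    k=vision.calibration(c); print(c,k)
    for n in ["bottle_green","bottle_amber","bottle_red","jar_yellow","jar_blue","jar_white","caddy_wood","caddy_black","bowl","mill"]:
        print(n,[( [round(v) for v in d["rect"]],round(d["p"],2)) for d in recognise(n,c)[:3]])
print(vision.calibration("wrist"), robot.current_time_s(), robot.current_eef_rot())
E
```

```text
pics
top {'mtx': array([[389.54081947,   0.        , 278.94906284],
       [  0.        , 389.54081947, 206.15839119],
       [  0.        ,   0.        ,   1.        ]]), 'extrinsics': array([[ 0.0237844 , -0.99971575, -0.00165086, -0.01463663],
       [ 0.98487707,  0.02314783,  0.17170128, -0.53264489],
       [-0.17161426, -0.00570971,  0.98514768, -1.0691205 ],
       [ 0.        ,  0.        ,  0.        ,  1.        ]])}
bottle_green []
bottle_amber [([190, 227, 25, 20], 0.77)]
bottle_red [([221, 236, 19, 17], 0.48)]
jar_yellow [([332, 232, 18, 16], 0.6)]
jar_blue [([291, 231, 15, 12], 0.62)]
jar_white [([255, 239, 18, 17], 0.52)]
caddy_wood [([330, 175, 33, 57], 0.82)]
caddy_black [([219, 177, 61, 30], 0.79)]
bowl [([461, 208, 58, 58], 0.96)]
mill [([117, 173, 38, 30], 0.94)]
side {'mtx': array([[515.68730338,   0.        , 276.55827534],
       [  0.        , 515.68730338, 214.19458705],
       [  0.        ,   0.        ,   1.        ]]), 'extrinsics': array([[ 0.7573434 , -0.65283266,  0.01550795, -0.40218273],
       [ 0.34513791,  0.42032476,  0.83917037, -0.21154289],
 
[... 359 characters left out ...]
4, 56, 40], 0.59)]
caddy_black [([269, 189, 45, 34], 0.58)]
bowl [([431, 300, 77, 63], 0.83)]
mill [([207, 141, 18, 51], 0.88)]
{'mtx': array([[291.2950231 ,   0.        , 277.01092977],
       [  0.        , 291.2950231 , 208.76404732],
       [  0.        ,   0.        ,   1.        ]]), 'T_tool_cam': array([[-4.31663150e-05,  9.61495330e-01,  2.74821265e-01,
         6.92515793e-02],
       [ 9.99999893e-01,  1.68215250e-04, -4.31450846e-04,
         6.15341207e-04],
       [-4.61067102e-04,  2.74821217e-01, -9.61495235e-01,
        -1.25653905e-01],
       [ 0.00000000e+00,  0.00000000e+00,  0.00000000e+00,
         1.00000000e+00]])} 1.1 [ 1.79996096e+02 -3.72074647e-04  1.55722087e+02]
```

```bash
python3 - <<'E'
import cv2
a=cv2.imread("pics/top0.png")[120:290,80:520]; cv2.imwrite("pics/t1.png",cv2.resize(a,None,fx=1.8,fy=1.8,interpolation=2))
a=cv2.imread("pics/side0.png")[100:360,150:490]; cv2.imwrite("pics/s1.png",cv2.resize(a,None,fx=2.3,fy=2.3,interpolation=2))
E
```

```text
(no output)
```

View pics/t1.png

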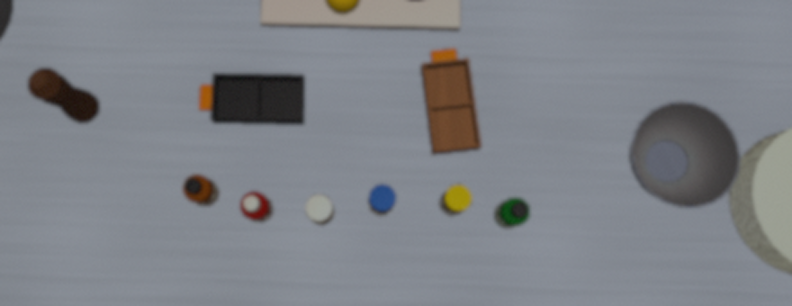

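View pics/s1.png

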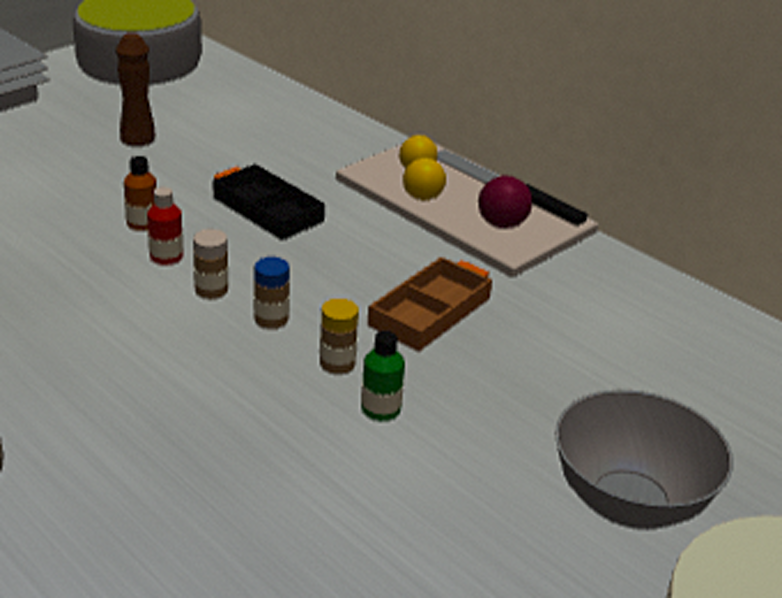

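```bash
cat > h.py <<'E'
from station import robot, fingers, vision, workorder, recognise
import numpy as np, cv2
from scipy.spatial.transform import Rotation as Rot
F=np.diag([1,-1,-1])
def pose(cam):
    """camera centre and camera(cv axes)->world rotation, K"""
    k=vision.calibration(cam)
    if cam=="wrist":
        T=np.eye(4); T[:3,:3]=Rot.from_euler("xyz",robot.current_eef_rot(),degrees=True).as_matrix(); T[:3,3]=robot.current_tool_pos()
        W=T@k["T_tool_cam"]
    else: W=np.linalg.inv(k["extrinsics"])
    return W[:3,3],W[:3,:3]@F,k["mtx"]
def ray(P,uv,z):
    c,R,K=P; d=R@np.linalg.inv(K)@[uv[0],uv[1],1]
    return (c+d*(z-c[2])/d[2])[:2]
def proj(P,X):
    c,R,K=P; p=K@R.T@(np.asarray(X)-c); return p[:2]/p[2]
E
python3 - <<'E'
from h import *
P=pose("top"); S=pose("side")
px=lambda x,y:(80+x/1.8,120+y/1.8)
for n,uv,z in [("green",px(520,210),.1),("amber",px(193,187),.1),("red",px(251,203),.1),("yellow",px(458,198),.08),("blue",px(382,198),.08),("white",px(319,208),.08),
 ("woodTL",px(422,65),.03),("woodTR",px(468,60),.03),("woodBR",px(480,148),.03),("woodBL",px(433,153),.03),("wtab",px(444,55),.015),
 ("blkTL",px(213,75),.03),("blkTR",px(303,75),.03),("blkBR",px(303,123),.03),("blkBL",px(213,123),.03),("mill",px(45,82),.172),("bowl",px(685,155),.075)]:
    w=ray(P,uv,z); q=proj(S,[*w,z]); print(n,w.round(3),"sidecrop",((q-[150,100])*2.3).round())
E
```

```text
green [ 0.446 -0.246] sidecrop [383. 335.]
amber [0.469 0.244] sidecrop [137. 160.]
red [0.447 0.156] sidecrop [162. 190.]
yellow [ 0.464 -0.156] sidecrop [338. 307.]
blue [ 0.461 -0.04 ] sidecrop [270. 264.]
white [0.444 0.055] sidecrop [209. 237.]
woodTL [ 0.689 -0.104] sidecrop [438. 257.]
woodTR [ 0.699 -0.18 ] sidecrop [488. 279.]
woodBR [ 0.552 -0.199] sidecrop [416. 331.]
woodBL [ 0.542 -0.123] sidecrop [365. 305.]
wtab [ 0.712 -0.142] sidecrop [471. 273.]
blkTL [0.664 0.24 ] sidecrop [253. 164.]
blkTR [0.667 0.092] sidecrop [323. 203.]
blkBR [0.587 0.089] sidecrop [279. 223.]
blkBL [0.583 0.235] sidecrop [210. 182.]
mill [0.607 0.449] sidecrop [132.  37.]
bowl [ 0.54  -0.508] sidecrop [639. 443.]
```

```bash
cat >> h.py <<'E'
def look(n,z,name=None):
    P=pose("wrist"); im=vision.grab_frame("wrist")
    if name: cv2.imwrite(f"pics/{name}.png",im[:,:,::-1])
    r=recognise(n,"wrist")
    for d in r[:2]: print(n,np.round(d["rect"]),round(d["p"],2),ray(P,d["rect"][:2],z).round(4))
    return P
E
python3 - <<'E'
from h import *
robot.move_to([.45,-.243,.26],[180,0,90])
P=look("bottle_green",.05,"w0")
for X in ([.446,-.246,.1],[.446,-.246,0]): print(proj(P,X))
print(robot.current_time_s())
E
```

```text
bottle_green [276. 193.  40.  46.] 0.94 [ 0.4501 -0.2478]
[271.61457824 202.11291857]
[272.92354913 183.35843117]
3.9417
```

View pics/w0.png

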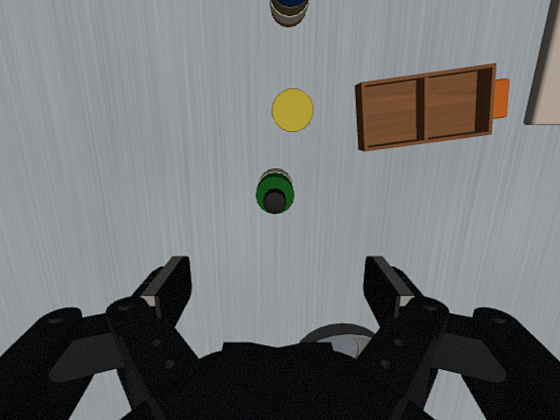

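Green cap at (274.5,201.5), yellow lid at (292.5,110), wood rim corners at (357,83),(495,65),(493,133),(364,150), tab on the right.

```bash
python3 - <<'E'
from h import *
P=pose("wrist")
for n,uv,z in [("green",(274.5,201.5),.1),("yellow",(292.5,110),.08)]+[("w",u,.03) for u in [(357,83),(495,65),(493,133),(364,150)]]: print(n,ray(P,uv,z).round(4))
g=ray(P,(274.5,201.5),.1)
O=[180,0,90]
robot.line_to([*g,.055],velocity=.15,f_stop=15) and print("contact")
fingers.gripper_to(0.0,force=50)
print(robot.current_finger_gap(),robot.current_gripper_force(),robot.current_tool_pos(),robot.current_contact_force(),robot.current_time_s())
cv2.imwrite("pics/w1.png",vision.grab_frame("side")[100:360,150:490,::-1].repeat(2,0).repeat(2,1))
E
```

```text
green [ 0.4488 -0.2458]
yellow [ 0.4666 -0.1569]
w [ 0.5415 -0.1254]
w [ 0.6937 -0.1065]
w [ 0.7065 -0.1797]
w [ 0.5557 -0.1998]
0.5011707875033924 50.50049970857799 [ 0.44873086 -0.24592874  0.05562515] [-2.81257864  0.79561531  6.46497412] 5.9333
```

View pics/w1.png

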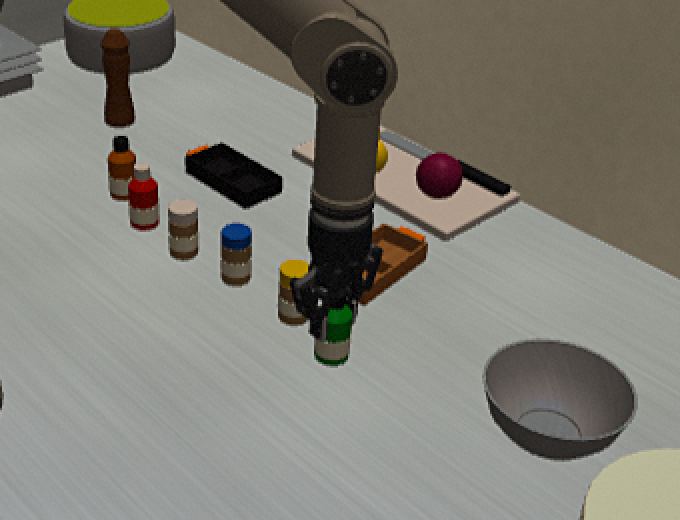

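```bash
cat >> h.py <<'E'
def place(xy,O,zc,name):
    t=robot.current_tool_pos(); robot.line_to([t[0],t[1],.19],velocity=.2)
    robot.move_to([*xy,.17],O); print("gap",robot.current_finger_gap(),robot.current_tool_pos())
    robot.line_to([*xy,zc+.012],velocity=.15); robot.pause(.2)
    c=robot.line_to([*xy,zc-.003],velocity=.02,f_stop=4)
    print("down",c,robot.current_tool_pos(),robot.current_contact_force())
    fingers.gripper_to(.75); robot.pause(.2)
    robot.line_to([*xy,.22],velocity=.2)
    cv2.imwrite(f"pics/{name}.png",vision.grab_frame("wrist")[:,:,::-1]); print(robot.current_time_s())
E
python3 - <<'E'
from h import *
place([.659,-.147],[180,0,7.4],.0595,"p1")
E
```

```text
gap 0.49678192302748725 [ 0.65808253 -0.14803791  0.16932096]
down True [ 0.65883697 -0.14686786  0.05977455] [0.28588511 0.47447806 4.94152488]
11.35
```

View pics/p1.png

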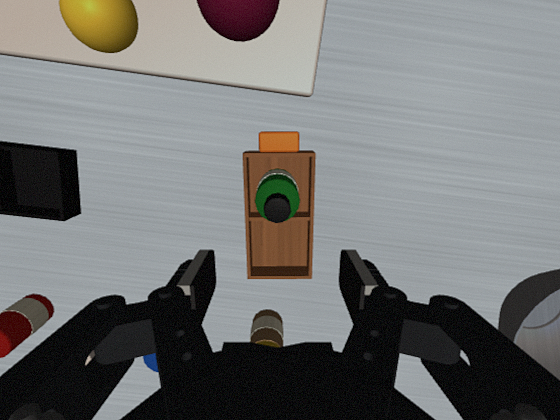

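Green stands in the tab-end compartment, upright (cap at (277,208), clear of the walls). Next blue.

```bash
cat >> h.py <<'E'
def pick(n,g,zt,name,O=[180,0,90]):
    robot.move_to([*g,.25],O); fingers.gripper_to(1.0); robot.pause(.2)
    P=pose("wrist"); im=vision.grab_frame("wrist"); cv2.imwrite(f"pics/{name}.png",im[:,:,::-1])
    h=cv2.cvtColor(im,cv2.COLOR_RGB2HSV); u0=proj(P,[*g,zt])
    r=recognise(n,"wrist"); print([(np.round(d["rect"]),round(d["p"],2)) for d in r[:2]])
    lid={"jar_blue":((105,100,40),(130,255,255)),"jar_yellow":((22,120,80),(34,255,255)),"bottle_amber":((0,0,0),(180,255,45))}[n]
    m=cv2.inRange(h,*map(np.array,lid)); N,L,s,c=cv2.connectedComponentsWithStats(m)
    k=[i for i in range(1,N) if s[i,4]>80 and np.hypot(*(c[i]-u0))<35]
    for i in k: print("blob",c[i].round(1),s[i],ray(P,c[i],zt).round(4))
    i=min(k,key=lambda i:np.hypot(*(c[i]-u0))); w=ray(P,c[i],zt)
    assert len(k)==1 and np.hypot(*(w-g))<.008,(w,g)
    print("contact",robot.line_to([*w,.055],velocity=.15,f_stop=15))
    fingers.gripper_to(0.0,force=50)
    print(robot.current_finger_gap(),robot.current_gripper_force(),robot.current_tool_pos(),robot.current_time_s())
E
python3 - <<'E'
from h import *
pick("jar_blue",[.462,-.041],.08,"w2")
E
```

```text
[(array([278., 189.,  37.,  48.]), 0.93), (array([438., 276.,  70.,  62.]), 0.66)]
blob [277.9 193.6] [ 259  173   39   41 1207] [ 0.4637 -0.039 ]
contact False
0.4828609775254262 50.09243085980415 [ 0.46380707 -0.03891677  0.05547075] 14.9583
```

```bash
python3 - <<'E'
from h import *
place([.587,-.157],[180,0,7.4],.0595,"p2")
E
```

```text
gap 0.48067077450304835 [ 0.58617243 -0.15613307  0.16872418]
down True [ 0.5868743  -0.15686549  0.05958702] [-0.45196658  0.0920338   4.72978311]
19.9333
```

View pics/p2.png

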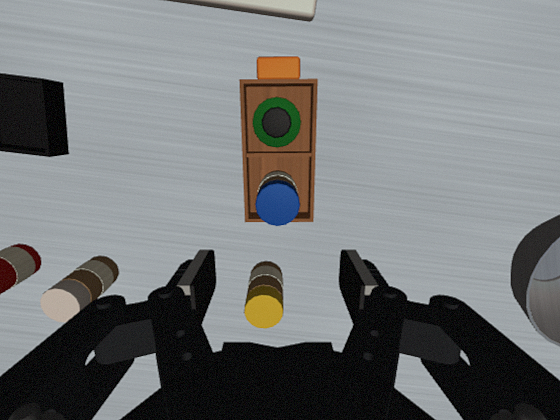

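Green and blue are both upright in the wood caddy. Now amber.

```bash
python3 - <<'E'
from h import *
pick("bottle_amber",[.470,.244],.10,"w3")
E
```

```text
[(array([281., 188.,  37.,  45.]), 0.85)]
blob [278.9 195.6] [268 183  23  26 448] [0.4726 0.2486]
contact False
0.49540679575665786 51.03009570739232 [0.47271487 0.24885841 0.05565491] 24.0583
```

View pics/w3.png

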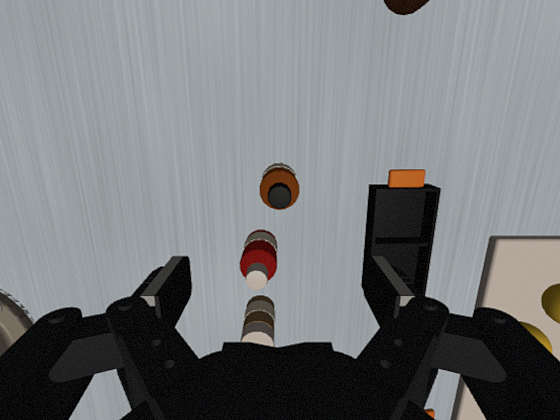

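```bash
python3 - <<'E'
from h import *
k=vision.calibration("wrist"); T=np.eye(4); T[:3,:3]=Rot.from_euler("xyz",[180,0,90],degrees=True).as_matrix(); T[:3,3]=[.470,.244,.25]
W=T@k["T_tool_cam"]; P=W[:3,3],W[:3,:3]@F,k["mtx"]
for uv in [(369,185),(440,187),(404,241)]: print(ray(P,uv,.03).round(4))
for X in [(.624,.2005,.004),(.626,.1275,.004),(.4726,.2486,.1)]: print(proj(P,X).round(1))
E
```

```text
[0.5817 0.2452]
[0.6677 0.2428]
[0.6326 0.1727]
[391.9 214.2]
[387.7 264. ]
[278.9 195.7]
```

```bash
python3 - <<'E'
from h import *
place([.6255,.2045],[180,0,91],.0595,"p3")
E
```

```text
gap 0.4992632223630177 [0.62464546 0.20397538 0.16759185]
down True [0.625263   0.2044523  0.05973258] [-0.16063038  0.43582697  4.66960942]
28.7083
```

View pics/p3.png

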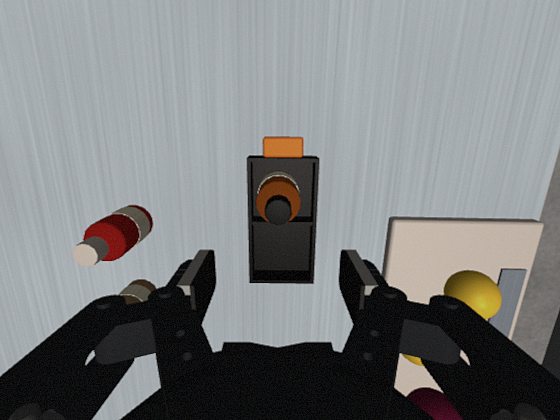

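Amber is upright in the tab-end compartment; black rim corners at (248,156),(318,156),(314,283),(250,283).

```bash
python3 - <<'E'
from h import *
P=pose("wrist"); c=np.array([ray(P,u,.03) for u in [(248,156),(318,156),(314,283),(250,283)]]); print(c.round(4),c.mean(0))
pick("jar_yellow",[.466,-.157],.08,"w4")
E
```

```text
[[0.5923 0.2425]
 [0.6668 0.2439]
 [0.6705 0.0923]
 [0.5932 0.0906]] [0.63067051 0.16731138]
[(array([279., 190.,  43.,  46.]), 0.67), (array([259.,   7.,  34.,  13.]), 0.46)]
blob [276.5 194.4] [ 258  176   38   38 1169] [ 0.4663 -0.1557]
contact False
0.4802223495268389 50.13197645545006 [ 0.46643005 -0.15571787  0.05548084] 32.7583
```

```bash
python3 - <<'E'
from h import *
place([.629,.1305],[180,0,91],.0595,"p4")
robot.move_to([.45,.05,.35],[180,0,90])
a=vision.grab_frame("side")[100:360,150:490,::-1]; cv2.imwrite("pics/s2.png",cv2.resize(a,None,fx=2.3,fy=2.3,interpolation=2))
E
```

```text
gap 0.4832058193868956 [0.62899953 0.12704128 0.17028594]
down True [0.62878562 0.13052717 0.05957533] [ 0.00759857 -0.14384304  4.27152092]
37.9917
```

View pics/p4.png

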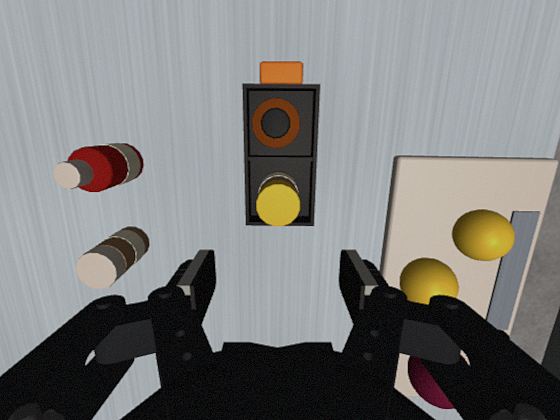

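View pics/s2.png

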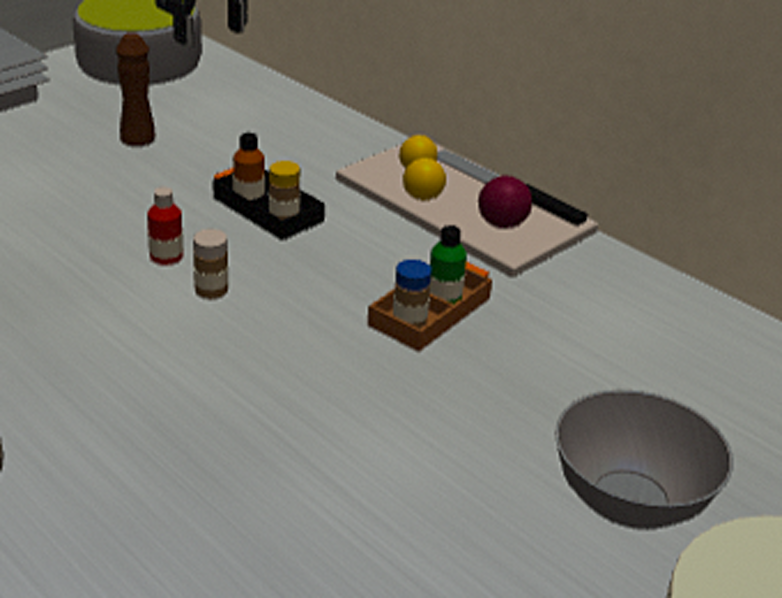

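All four stand upright in the right compartments, and the red bottle, white-lidded jar, bowl and mill sit where they did at the start.

```bash
python3 -c "
from station import workorder
print(workorder.close_job())"
```

```text
the job is handed in; nothing more can be done
None
```

Both caddies are made up as asked and the job is handed in at about 40 s: the final pictures show all four items upright in the right compartments, with the red bottle, white-lidded jar, bowl and mill not moved.

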